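Pry the sensor cover off and turn it inside up

TASK

Take the spatula from its rest, pry the round snap-fit cover off the square sensor housing by levering at the notch in front of it, and flip the cover over onto the black pad behind it, so that it lies flat there with its inside (the side with the boss) up, ready for inspection. Then lay the spatula back in its rest as it was. Keep the gripper off the cover, and leave the other things on the bench where they are.

Things in the scene. Friction and masses are not known exactly. Their poses are not given: they have to be found in the camera images.
- fixture: Fixed aluminium riser (x -72 to 145, y -55 to 55, top at 45 mm) that carries a grey square sensor housing, 90 x 90, and a raised block with a black pad behind it. Origin on the bench under the housing's and the seated cover's centre; +x runs from the notch to the pad, z up. The cover's rim rests on the housing's walls, 59 above the bench; cavity floor at 45
- notch (a point): Middle of the notch plate's range. The plate is dark steel, upright across the housing's open -x side: x -58 to -50, top 66 above the bench, with one notch 28 wide, which starts anywhere up to 13 to either side (y) of this point: look or feel for it. Under it runs the flat lip, x -72 to -38, y -28 to 28, whose level also differs: 50 to 55 above the bench. Both hold still
- pad (a point): Centre of the pad's top, x 93 and 67 above the bench; pad 103.5 x 110 (x 41.5 to 145). The block's upright front face stands 1.5 behind the cover's far edge and 3 above its top, so a cover lifted at the notch pivots there and, once pushed past upright, falls over onto the pad
- catch (a point): Ball (12 across) of one of two sprung catches, 50 degrees either side of the notch plate's middle, here the +y one; tops 74 above the bench. They reach 1.4 over the cover's rim and let go when the rim at the notch is forced up some 3 to 6 mm; levering helps: blade on the lip's outer edge, under the rim by 10, handle pressed down
- cover: Round white cover, loose but snapped into the housing: plate 80 across, 5 thick, with a boss 52 across and 5 high under it (so the rim overhangs the boss by 14 all round); 40 to 85 g. Origin at the centre of the boss's outer face; z points from there through the plate (up at the start, down once flipped). Flipped on the pad its origin is 77 above the bench
- spatula: Cranked spatula in its rest. Origin at the middle of its black handle (120 long, 16 wide, 14 high). x runs along the handle towards the blade, z up as it lies. The neck slopes down and forward from the handle's front end; the flat steel blade is 22 wide, 2 thick, from x 80 to 150, its underside 41 below the origin. About 80 g
- blade_tip (a point): Middle of the blade's front edge, on its underside (x 150, z -41 of the spatula)
- rest: Fixed steel rest: two U posts, 8 thick and 94 apart along its x, on a base 110 x 40 x 8. Each U is 24 wide inside and carries the handle's underside 45 above the bench; its cheeks reach 54. The spatula lies with its origin above the rest's origin, 52 above the bench, x along the rest's x. Origin on the bench under the rest's centre
- parts_tray: Fixed shallow blue tray, 110 x 75 x 30; it swaps places with the rest from one start to the next. Origin under its centre
- module_a: Bystander, to be left alone: white plastic meter module standing upright, 45 x 75 x 85, dark window; origin under its centre
- module_b: Bystander, to be left alone: a second such meter module, 45 x 75 x 85; origin under its centre
- screwdriver: Bystander, to be left alone: screwdriver lying on the bench
- tape: Bystander, to be left alone: roll of tape lying flat, 84 across, 20 high
- cleaner: Bystander, to be left alone: small white bottle, 52 across, 120 high
- caliper: Bystander, to be left alone: caliper lying flat, 130 long, about 12 high

How it is judged:
On the way, in this order (a step that is already met when the one before it is completed fails the run):
1. the cover is lifted at its notch side by more than 12 degrees, bearing on the spatula (angle between cover's own z axis and vertical above 0.2 rad and contact force between spatula and cover above 0.1 N), for 0.05 s.
2. the cover lies on the pad, inside up (angle between cover's own z axis and vertical above 3.04 rad and horizontal distance between cover and pad below 0.05 m and linear speed of cover below 0.05 m/s), for 0.2 s.
At the end, for the whole second after the job is handed in: The cover lies flat (within 6 degrees) and still on the pad with its boss up, its centre within 50 mm of the pad's centre; the spatula lies still in its rest, the right way up, handle in both U posts, within 25 mm of where it lay along the rest (angle between cover's own z axis and vertical above 3.04 rad and horizontal distance between cover and pad below 0.05 m and height (world z) of cover between 0.073 and 0.081 m and linear speed of each of cover, spatula below 0.02 m/s and horizontal distance between spatula and rest below 0.025 m and height (world z) of spatula between 0.048 and 0.058 m and angle between the x axis of spatula and the x axis of rest, either way round below 0.15 rad and angle between spatula's own z axis and vertical below 0.2 rad); the robot touches nothing.
It fails at once if the gripper or arm touches the cover (contact force between any of the fingers, the arm and cover above 0.3 N).
It fails at once if a bystander is shifted by more than 20 mm (distance of any of module_a, module_b, screwdriver, tape, cleaner, caliper from where it was at the start of the episode above 0.02 m).
It also fails if it takes over 72 s, if anything falls off the work surface, if the arm or the gripper's body presses on something with over 40 N, if the wrist force passes 120 N, or if a joint passes its speed limit or range.

ROBOT

A 7-joint arm with a two-finger parallel gripper is mounted at the origin on the work surface. World frame = base frame: x ahead of the robot, y to its left, z up, the work surface at z = 0. Lengths are in m, angles in rad, forces in N, time in s.
With the tool pointing down it reaches from about 0.425 to 0.95 m from the base axis. Payload 4.7 kg.
Tool frame: the origin (TCP) lies between the finger pads; the fingertips stand 25 mm ahead of it and the grasp point (between the pads) lies 6 mm ahead of it; x points along the fingers, z is the direction in which the jaws open and shut, and the axes are right-handed (so a half turn about x gives the same grasp; the last joint's range is limited). The gripper opens to 85 mm and grips with 20 to 120 N. Pads are 22 mm wide; open, the fingers measure 114 mm over their backs; the gripper's body (76 mm by 85 mm) begins 54 mm behind the grasp point. The pads swing forward as they close: fully open they stand 13 mm farther back than shut.
Start: joints at [-1.308, 0.469, -0.049, 1.532, 0.024, 1.141, -0.082], TCP at [0.194, 0.646, 0.256] pointing down, gripper open.
Joint ranges: [-2.59, 2.59], [-0.33, 1.99], [-1.39, 1.29], [0.1, 2.45], [-1.04, 4.18], [0.21, 1.99], [-2.66, 2.66]. Speed limits (rad/s): [2.57, 2.57, 3.14, 3.14, 3.14, 3.14, 3.14].

INTERFACE

Orientations are given as a 3x3 rotation matrix whose columns are the frame's x, y, z axes.
In Python, from rig import * gives the robot as it stands. Calls block until the motion is done:
- movep(position, orientation): joint-space move of the TCP to a pose.
- move_l(position, attitude=None, feed=0.15, until_force=None): straight line of the TCP; attitude=None keeps the orientation; feed is the mean speed in m/s. With until_force (N) it stops when the force on the tool has changed by that much, and returns True; else False.
- move_joints(angles): joint-space move.
- command_gripper(opening, newtons=None): finger opening in m; newtons is the grip in N (None keeps the last); returns when the fingers have stopped.
- sleep(seconds).
- inverse_kinematics(position, orientation): joint angles nearest the present ones, or None.
- sense(): the state.
- camera(name): name is "side" or "top" or "wrist"; returns (picture, depth): 480x640x3 uint8, red, green, blue; 480x640 float32, m along the optical axis (not along the pixel's ray), 0 where there is no reading.
- camera_params(name): a dict with "K" (3x3 intrinsics, pixels), "position" and "rotation" of the camera in the world; the wrist camera has in their place "tool_from_camera" (4x4, takes a point from camera to tool coordinates, whose origin is the TCP and whose axes are the tool frame's). Camera axes: x right, y down, z forward; pixel columns grow to the right and rows downward; lengths in m; the calibration is good to about 2 mm. A picture is of the moment at which its call begins: read the wrist's pose just before it. camera_params takes no time and is no camera call.
A pose or a line that the arm cannot do raises Unreachable and nothing moves.
- finish_job(): hands the job in, once; it reports no verdict.
The state is a dict: "time_s": time; "joint_pos": joint angles; "qd": joint speeds; "joint_efforts": joint torques, N m; "position": TCP position; "tcp_rot": TCP orientation; "wrist_force": force on the tool from outside, world axes, zero at the start; "ft_torque": the same for the moment, N m; "finger_gap": finger opening in m.
Only numpy, scipy, OpenCV 4.12 (cv2) and the standard library are available. Lean on these libraries where they do the work, as an engineer would, in place of code of your own. Each camera call takes 0.05 s, during which the arm holds its last target.

## Working session

There is one attempt and no reset: what is moved stays moved. The work goes in short steps, each a Python script; the robot and the scene stay as the last script left them, time stands still between calls to the robot, and variables do not carry over. Pictures are saved under pics/ and viewed, and the job is handed in when it is done.

```bash
ls; mkdir -p pics; python3 - <<'E'
from rig import *
import cv2,numpy as np
for n in ["side","top","wrist"]:
    p,d=camera(n); cv2.imwrite(f"pics/{n}0.png",p[:,:,::-1]); np.save(f"pics/{n}0.npy",d)
    print(n,camera_params(n))
s=sense(); print(s)
E
```

```text
pics
side {'K': array([[478.50585009,   0.        , 323.7151638 ],
       [  0.        , 478.50585009, 237.61319626],
       [  0.        ,   0.        ,   1.        ]]), 'position': array([ 0.56115261, -0.97347065,  0.6850146 ]), 'rotation': array([[ 0.99892186, -0.0201236 ,  0.04183485],
       [-0.04602898, -0.54652937,  0.83617401],
       [ 0.00603714, -0.83719812, -0.54686641]])}
top {'K': array([[543.01252014,   0.        , 315.83868715],
       [  0.        , 543.01252014, 233.41936207],
       [  0.        ,   0.        ,   1.        ]]), 'position': array([ 0.36306893, -0.02281625,  1.41744626]), 'rotation': array([[-0.00159797, -0.98725886,  0.15911442],
       [-0.99978847,  0.00483995,  0.0199897 ],
       [-0.02050511, -0.15904882, -0.98705776]])}
wrist {'K': array([[382.85999198,   0.        , 317.44213   ],
       [  0.        , 382.85999198, 241.09575264],
       [  0.        ,   0.        ,   1.        ]]), 'tool_from_camera': array([[-6.42514444e-04, -2.61313198e-01,  9.65253853e-01,
        -1.17341146e-01],
       [-8.64838856e-04, -9.65253546e-01, -2.61313690e-0
[... 311 characters left out ...]
1.14099705, -0.08230676]), 'qd': array([-0.00192129, -0.00180068,  0.00019551, -0.00474105, -0.00034106,
       -0.00229304, -0.00088628]), 'joint_efforts': array([ 6.24817239e-04, -5.10765195e+01, -4.67480742e-02, -2.37975311e+01,
        1.07348379e-02,  5.42993788e-03,  9.22527249e-06]), 'position': array([0.19405871, 0.64608733, 0.25549387]), 'tcp_rot': array([[-3.82785905e-04, -9.57727318e-01,  2.87677317e-01],
       [-1.45036667e-03,  2.87677567e-01,  9.57726221e-01],
       [-9.99998875e-01, -5.06334929e-05, -1.49917470e-03]]), 'wrist_force': array([-0.03850652,  0.55030026,  0.18154068]), 'ft_torque': array([ 0.00762066, -0.01465636, -0.04793865]), 'finger_gap': 0.08538972801650216}
```

View pics/top0.png

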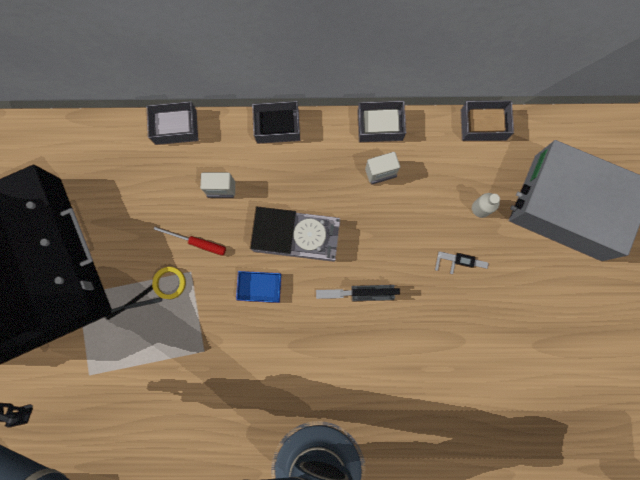

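View pics/side0.png

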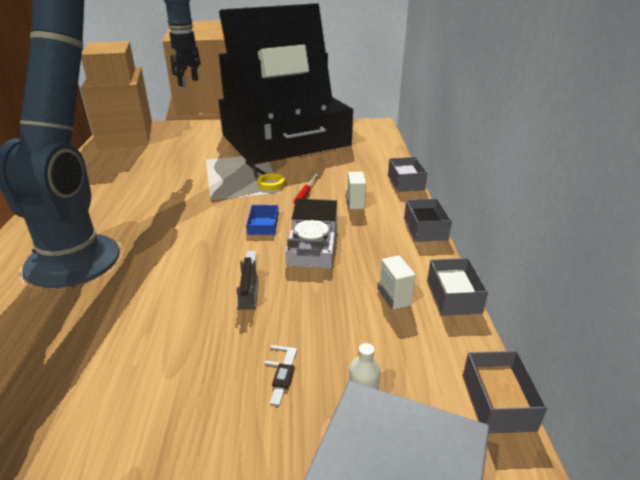

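View pics/wrist0.png

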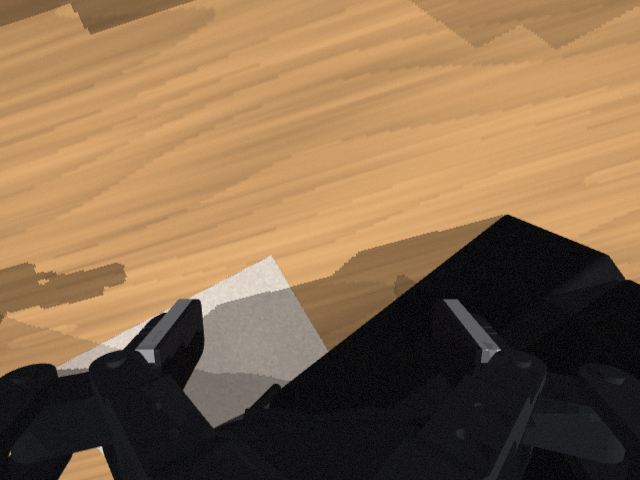

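```bash
cat > h.py <<'E'
from rig import *
import cv2,numpy as np
def save(n,img): cv2.imwrite(f"pics/{n}.png",img[:,:,::-1])
def ray(name,u,v,T=None):
    c=camera_params(name);K=c["K"]
    r=np.array([(u-K[0,2])/K[0,0],(v-K[1,2])/K[1,1],1.])
    if name=="wrist":
        t=c["tool_from_camera"];R=T[1]@t[:3,:3];p=T[0]+T[1]@t[:3,3]
    else: R=c["rotation"];p=c["position"]
    return p,R@r
def at_z(name,u,v,z,T=None):
    p,r=ray(name,u,v,T); return p+r*(z-p[2])/r[2]
def at_d(name,u,v,d,T=None):
    p,r=ray(name,u,v,T); return p+r*d
E
python3 - <<'E'
import cv2
p=cv2.imread('pics/top0.png')
c=p[195:315,225:425]; cv2.imwrite('pics/topc.png',cv2.resize(c,None,fx=4,fy=4,interpolation=cv2.INTER_CUBIC))
E
```

```text
(no output)
```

View pics/topc.png

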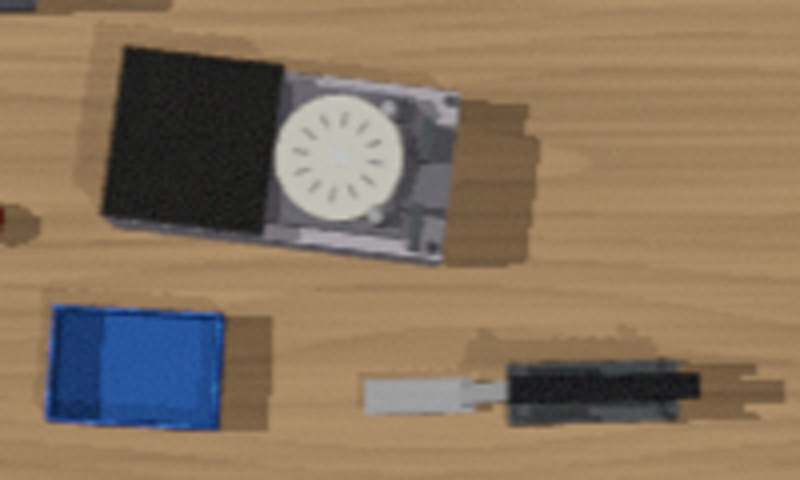

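```bash
python3 - <<'E'
from h import *
f=lambda x,y,z: at_z("top",225+x/4-.375,195+y/4-.375,z)
P=np.array([f(*q,.067) for q in [(125,47),(283,67),(263,235),(103,213)]]);print("pad",P.round(4),P.mean(0))
c=f(339,158,.064);print("cover",c)
x=(P[0]+P[3]-P[1]-P[2]);print("ang x",np.degrees(np.arctan2(x[1],x[0])),np.linalg.norm(x)/2)
y=(P[0]+P[1]-P[2]-P[3]);print("ang perp",np.degrees(np.arctan2(y[1],y[0])),np.linalg.norm(y)/2)
x=(P.mean(0)-c);print(np.degrees(np.arctan2(x[1],x[0])),np.linalg.norm(x))
print("riser front",f(460,93,.045),f(440,263,.045))
print("handle ends",f(700,386,.059),f(511,388,.059))
print("blade tip",f(364,397,.013),"rest base",f(508,364,.008),f(508,426,.008),f(679,422,.008))
E
```

```text
pad [[0.6512 0.1571 0.067 ]
 [0.6377 0.0564 0.067 ]
 [0.5304 0.0685 0.067 ]
 [0.5447 0.1693 0.067 ]] [0.59101996 0.11281042 0.067     ]
cover [0.57952057 0.02092214 0.064     ]
ang x 82.1164293560898 0.10172136625698101
ang perp -6.467579281253312 0.10758365727862203
82.86678880973776 0.0926536059187468
riser front [ 0.62447469 -0.05623262  0.045     ] [ 0.51476559 -0.04260931  0.045     ]
handle ends [ 0.43584196 -0.20323995  0.059     ] [ 0.43492018 -0.08599299  0.059     ]
blade tip [0.43184022 0.00642844 0.013     ] rest base [ 0.45307194 -0.08661742  0.008     ] [ 0.41327201 -0.08613701  0.008     ] [ 0.41556893 -0.19595453  0.008     ]
```

```bash
python3 - <<'E'
from h import *
R=np.array([[0,0,1.],[0,1,0],[-1,0,0]])
for s in (1,-1):
    Q=R.copy();Q[:,1:]*=s
    print(s,inverse_kinematics([.573,-.02,.26],Q),inverse_kinematics([.435,-.13,.06],Q),inverse_kinematics([.435,-.13,.2],Q))
movep([.573,-.02,.24],R)
s=sense();T=(s["position"],s["tcp_rot"]);p,d=camera("wrist");save("w1",p);np.savez("pics/w1.npz",d=d,p=T[0],R=T[1])
print(s["time_s"],T[0])
E
```

```text
1 [-0.54071805  0.33801157  0.645519    1.80532358 -0.2289669   1.07370607
  0.18772963] [-0.40548434  0.51946566  0.76847229  2.24490175 -0.64834806  0.60816326
  0.84896502] [-0.59115766  0.23392203  0.9249302   2.13728391 -0.24323924  0.87658868
  0.47789935]
-1 [ 0.78821901  0.56032731 -1.17271667  1.73255302  0.5478966   1.22413877
  2.61538894] [-0.61503664  0.6995276   1.10711974  2.25340907 -0.9497323   0.7868125
 -1.98589797] [-0.73757424  0.30021161  1.13337066  2.14185609 -0.3490672   0.89983116
 -2.54106245]
2.8583 [ 0.57317256 -0.0186896   0.23987264]
```

View pics/w1.png

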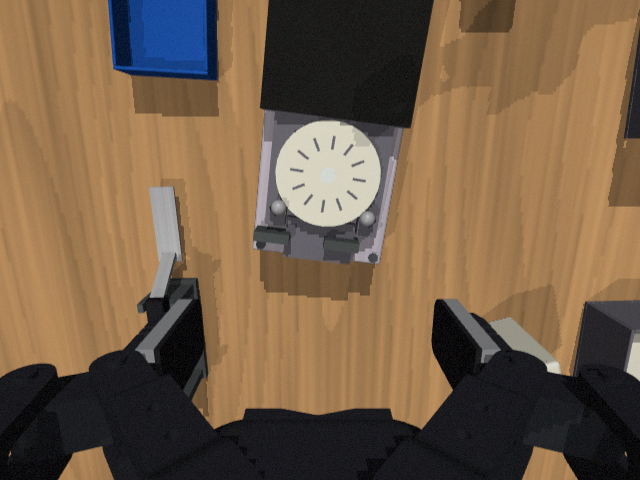

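```bash
python3 - <<'E'
import cv2
p=cv2.imread('pics/w1.png')
cv2.imwrite('pics/w1c.png',cv2.resize(p[95:275,245:425],None,fx=4,fy=4,interpolation=cv2.INTER_CUBIC)[:600] if 0 else cv2.resize(p[95:275,235:425],None,fx=3.3,fy=3.3,interpolation=cv2.INTER_CUBIC))
E
```

```text
(no output)
```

View pics/w1c.png

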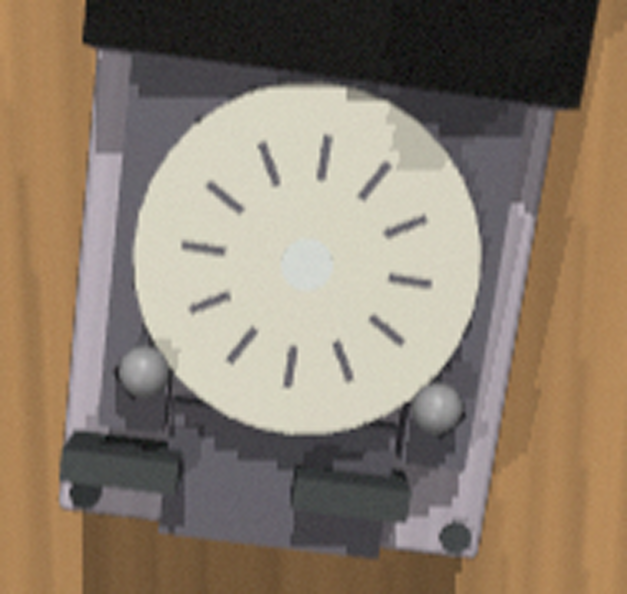

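```bash
python3 - <<'E'
from h import *
z=np.load("pics/w1.npz");T=(z["p"],z["R"]);d=z["d"]
f=lambda x,y,zz: at_z("wrist",235+(x+.5)/3.3-.5,95+(y+.5)/3.3-.5,zz,T)
g=lambda x,y: at_d("wrist",235+x/3.3,95+y/3.3,d[int(95+y/3.3),int(235+x/3.3)],T)
c=f(308,262,.064);print("cover",c)
e=[f(85,45,.067),f(580,108,.067)];v=e[0]-e[1];print("pad edge",e,np.linalg.norm(v),np.degrees(np.arctan2(v[1],v[0]))-90)
r=[f(62,505,.045),f(473,555,.045)];v=r[0]-r[1];print("riser front",r,np.linalg.norm(v),np.degrees(np.arctan2(v[1],v[0]))-90)
a=np.radians(83.);X=np.array([np.cos(a),np.sin(a)]);Y=np.array([-X[1],X[0]])
for n,q in dict(pl=(64,448,.066),nl=(181,470,.066),nr=(295,478,.066),pr=(408,493,.066),lipl=(163,530,.052),lipr=(380,555,.052),ballL=(143,370,.074),ballR=(437,408,.074)).items():
    w=f(*q)[:2]-c[:2];print(n,(X@w*1000).round(1),(Y@w*1000).round(1))
for n,q in dict(cover=(250,280),lip=(230,500),plate=(120,448),plateR=(350,482),lipR=(350,535),pad=(300,20)).items(): print(n,g(*q).round(4))
E
```

```text
cover [0.57992299 0.02154723 0.064     ]
pad edge [array([0.5309266, 0.0684506, 0.067    ]), array([0.63947374, 0.05544586, 0.067     ])] 0.10932339498393101 83.16811305971052
riser front [array([ 0.51770258, -0.04205299,  0.045     ]), array([ 0.62396912, -0.05543874,  0.045     ])] 0.10710628564109577 82.82061030992003
pl -50.2 51.8
nl -52.1 23.7
nr -50.7 -3.5
pr -51.1 -30.8
lipl -72.0 27.2
lipr -71.8 -28.2
ballL -27.8 34.3
ballR -28.2 -33.2
cover [0.5669 0.0173 0.0649]
lip [ 0.5615 -0.0388  0.0526]
plate [ 0.5348 -0.0245  0.0564]
plateR [ 0.5907 -0.0309  0.0643]
lipR [ 0.5917 -0.0479  0.0527]
pad [0.5779 0.0733 0.0681]
```

```bash
python3 - <<'E'
from h import *
R=np.array([[0,0,1.],[0,1,0],[-1,0,0]])
movep([.435,-.145,.24],R)
s=sense();T=(s["position"],s["tcp_rot"]);p,d=camera("wrist");save("w2",p);np.savez("pics/w2.npz",d=d,p=T[0],R=T[1])
print(s["time_s"],T[0])
E
```

```text
3.675 [ 0.43647247 -0.14396661  0.24043595]
```

View pics/w2.png

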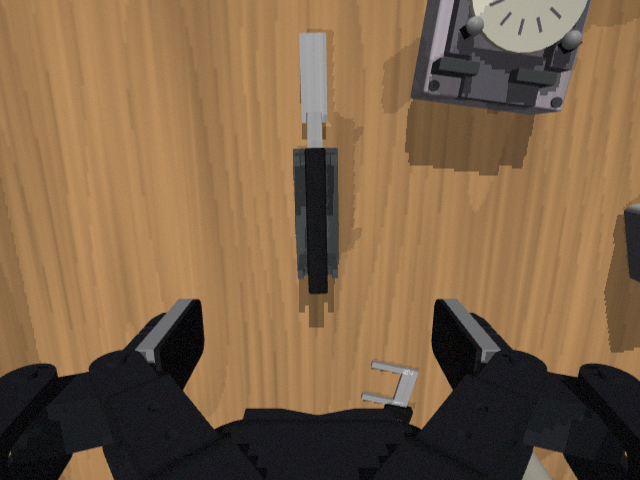

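```bash
python3 - <<'E'
from h import *
z=np.load("pics/w2.npz");T=(z["p"],z["R"]);d=z["d"]
for n,q in dict(front=(315.5,149,.059),back=(318.5,293,.059),tip=(313,33,.013),bladeback=(314.5,122,.013)).items(): print(n,at_z("wrist",*q,T))
for u,v in [(316,220),(316,180)]: print(at_d("wrist",u,v,d[v,u],T))
E
```

```text
front [ 0.43411615 -0.08549255  0.059     ]
back [ 0.43659743 -0.20301032  0.059     ]
tip [0.43197384 0.00500542 0.013     ]
bladeback [ 0.43312569 -0.06416859  0.013     ]
[ 0.43449769 -0.14048242  0.05906371]
[ 0.43449502 -0.10894916  0.05814262]
```

```bash
cat >> h.py <<'E'
def frame(deg,pitch=0.):
    """spatula-like rotation: x along heading, pitch nose up (rad)"""
    a=np.radians(deg);c,s=np.cos(pitch),np.sin(pitch)
    Rz=np.array([[np.cos(a),-np.sin(a),0],[np.sin(a),np.cos(a),0],[0,0,1]])
    return Rz@np.array([[c,0,-s],[0,1,0],[s,0,c]])
# tool from spatula axes: tool x = -sp z, tool y = sp x, tool z = -sp y
M=np.array([[0,1.,0],[0,0,-1],[-1,0,0]])  # columns: tool axes in spatula coords
SP0=np.array([.4353,-.1447,.052]);SPA=91.2
O=np.array([.5798,.0213,0]);FA=83.0
E
python3 - <<'E'
from h import *
RS=frame(SPA);RT=RS@M;print(RT.round(3))
g=SP0+[0,0,.006]
movep(g+[0,0,.10],RT)
move_l(g,RT,feed=.1)
s=sense();print(s["position"]-g,s["wrist_force"])
command_gripper(0.0,100)
s=sense();print(s["position"]-g,s["wrist_force"],s["finger_gap"],s["time_s"])
np.savez("grasp.npz",t=RS.T@(s["position"]-SP0),R=RS.T@s["tcp_rot"])
print(RS.T@(s["position"]-SP0))
move_l(g+[0,0,.09],RT,feed=.1)
s=sense();print(s["position"]-g,s["wrist_force"],s["ft_torque"],s["finger_gap"],s["time_s"])
p,d=camera("wrist");save("w3",p)
p,d=camera("side");save("s3",p[150:350,180:400].repeat(3,0).repeat(3,1))
E
```

```text
[[ 0.    -0.021  1.   ]
 [ 0.     1.     0.021]
 [-1.     0.     0.   ]]
[ 0.0004553  -0.0001708   0.00050457] [-0.30700405  0.04993984  0.50439761]
[6.22018934e-05 1.32172414e-05 3.33910857e-04] [-1.60758416  0.82259163  5.32910515] 0.014322972435043395 5.95
[ 1.19116845e-05 -6.24650525e-05  6.33391086e-03]
[-0.00045677  0.00020535  0.08949778] [-0.34503204 -0.11438164  0.52677618] [-0.02611863 -0.03000382  0.00945342] 0.014134057512105554 7.0
```

View pics/w3.png

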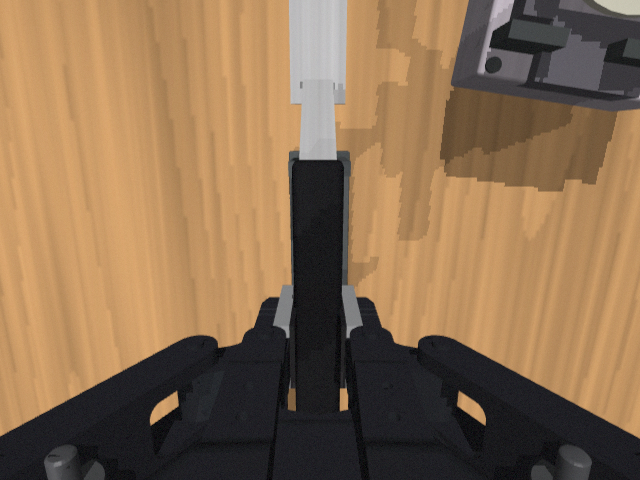

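View pics/s3.png

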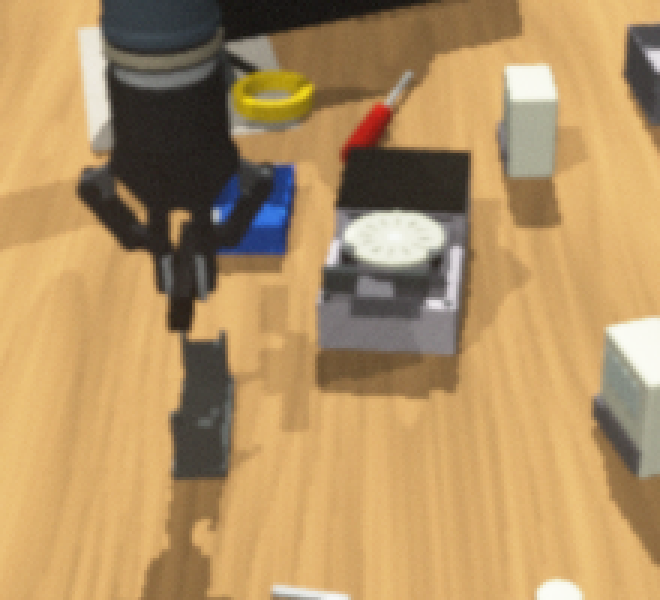

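```bash
cat >> h.py <<'E'
_g=None
def tcp_for(tip_f,pitch=0.,yaw=0.):
    """TCP pose for blade tip (underside front) at fixture coords (m), pitch nose up rad"""
    z=np.load("grasp.npz");RS=frame(FA+yaw,pitch)
    w=O+frame(FA)@np.asarray(tip_f)
    sp=w-RS@np.array([.150,0,-.041])
    return sp+RS@z["t"],RS@z["R"]
def tip_now():
    z=np.load("grasp.npz");s=sense()
    RS=s["tcp_rot"]@z["R"].T;sp=s["position"]-RS@z["t"]
    w=sp+RS@np.array([.150,0,-.041]);p=np.arcsin(RS[2,0])
    return (frame(FA).T@(w-O)*1000).round(1),round(float(np.degrees(p)),2),(frame(FA).T@s["wrist_force"]).round(1),s["ft_torque"].round(2),s["time_s"]
E
python3 - <<'E'
from h import *
p,R=tcp_for([-.115,.0101,.12]);movep(p,R)
p,R=tcp_for([-.061,.0101,.068]);move_l(p,R,feed=.1);print(tip_now())
p,R=tcp_for([-.061,.0101,.045]);print(move_l(p,R,feed=.015,until_force=2.5));print(tip_now())
p,d=camera("side");save("s4",p[180:290,260:380].repeat(5,0).repeat(5,1))
s=sense();T=(s["position"],s["tcp_rot"]);p,d=camera("wrist");save("w4",p)
E
```

```text
(array([-61.8,   9.7,  68.3]), -0.05, array([ 0.3,  0.4, -1. ]), array([-0.04,  0.05, -0.03]), 8.625)
True
(array([-61.3,  10.1,  51.1]), -0.01, array([-0.6, -1.1,  1.9]), array([ 0.18, -0.1 ,  0.03]), 9.675)
```

View pics/s4.png

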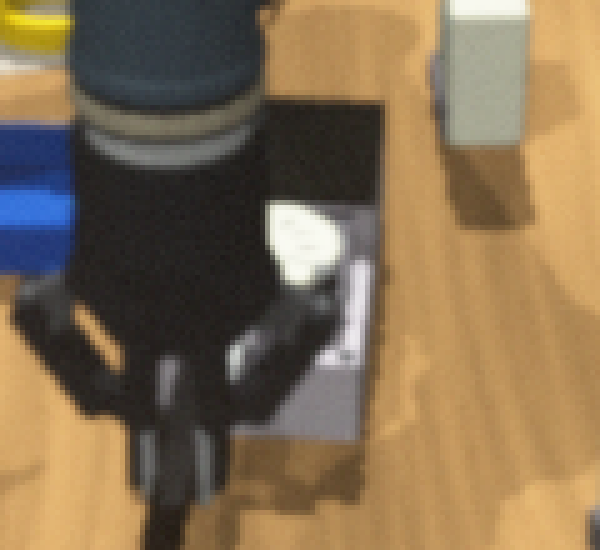

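View pics/w4.png

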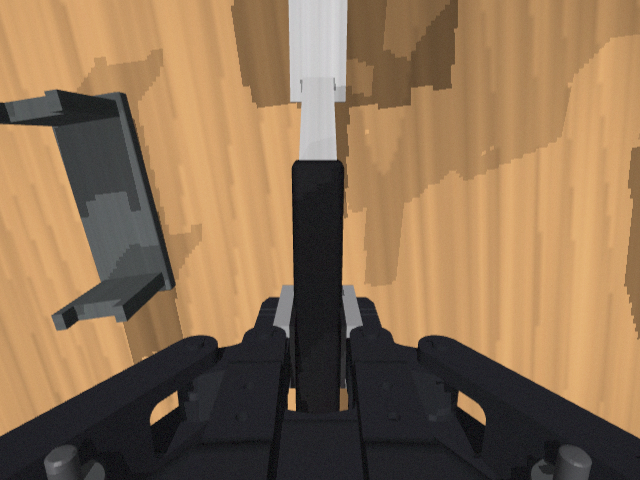

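```bash
python3 - <<'E'
from h import *
p,R=tcp_for([-.061,.0101,.0534]);move_l(p,R,feed=.03)
p,R=tcp_for([-.0285,.0101,.0534]);print(move_l(p,R,feed=.03,until_force=4));print(tip_now())
E
```

```text
False
(array([-28.7,  10.1,  53.4]), -0.01, array([ 0.6, -0.3,  0.4]), array([ 0.  , -0.01, -0.04]), 11.2583)
```

```bash
python3 - <<'E'
from h import *
for deg in [4,7,9,11,13,15,17]:
    a=np.radians(deg);L=.0433
    p,R=tcp_for([-.072+L*np.cos(a),.0101,.0509+L*np.sin(a)],a)
    st=move_l(p,R,feed=.03); t=tip_now();print(deg,t)
    if np.linalg.norm(t[2])>70: break
E
```

```text
4 (array([-29.4,   9.7,  54.3]), 3.98, array([-0.6,  0.2,  2.9]), array([0.3 , 0.08, 0.07]), 11.7583)
7 (array([-29.2,   9.7,  56.4]), 6.96, array([-0.7, -0. ,  4.1]), array([ 0.43, -0.02,  0.  ]), 12.1083)
9 (array([-29.8,   9.9,  57.6]), 8.92, array([-1.9,  0.7,  4.7]), array([ 0.23, -0.03, -0.  ]), 12.3917)
11 (array([-29.9,  10. ,  59.1]), 10.93, array([-2.3,  0.4,  3.9]), array([ 0.08, -0.01,  0.  ]), 12.675)
13 (array([-30.1,  10.1,  60.5]), 12.94, array([-2.2, -0.3,  4.9]), array([ 0.09, -0.  ,  0.  ]), 12.9583)
15 (array([-30.4,  10.1,  62. ]), 14.94, array([-1.7,  0.5,  3.9]), array([ 0.08,  0.04, -0.  ]), 13.2417)
17 (array([-30.7,  10.1,  63.4]), 16.95, array([-2.3, -0.2,  4.9]), array([0.09, 0.03, 0.07]), 13.525)
```

```bash
cat > look.py <<'E'
import sys
from h import *
n=sys.argv[1]
s=sense();T=(s["position"],s["tcp_rot"]);p,d=camera("wrist")
q,_=camera("top");r,_=camera("side")
a=cv2.resize(p,(400,300),interpolation=cv2.INTER_AREA)
b=cv2.resize(q[205:275,265:355],(400,300),interpolation=cv2.INTER_CUBIC)
c=cv2.resize(r[180:270,265:385],(400,300),interpolation=cv2.INTER_CUBIC)
e=cv2.resize(p[:150,220:420],(400,300),interpolation=cv2.INTER_CUBIC)
save(n,np.vstack([np.hstack([a,b]),np.hstack([e,c])]))
E
python3 look.py l1
```

```text
(no output)
```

View pics/l1.png

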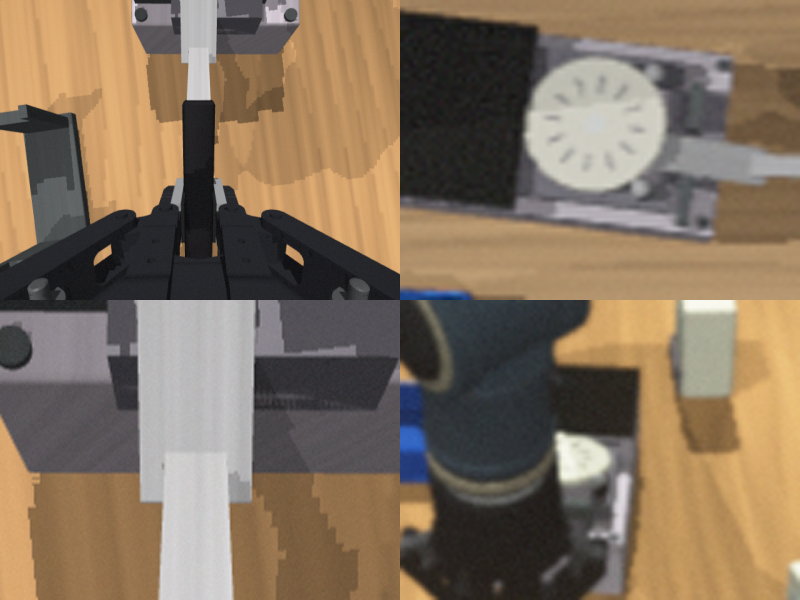

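```bash
cat >> h.py <<'E'
def arc(theta,phi,r=.070):
    t,f=np.radians(theta),np.radians(phi)
    px=min(.040,.0415-.005*np.sin(min(t,np.pi/2)))
    c=np.array([px-r*np.cos(t),.059+r*np.sin(t)])
    u=c-.002*np.array([-np.sin(f),np.cos(f)])
    return tcp_for([u[0],.0101,u[1]],f)
E
python3 - <<'E'
from h import *
d=camera("top")[1]
print(d[228:242:2,293:330:2].round(3)) if 0 else None
for th,ph in [(6,17),(9,19),(12,20),(16,20),(20,20),(25,19),(30,18)]:
    p,R=arc(th,ph);move_l(p,R,feed=.03);print(th,tip_now())
E
python3 look.py l2
```

```text
6 (array([-29.8,  10. ,  64.2]), 16.9, array([-4.8,  0.3,  4.1]), array([-0.61,  0.12,  0.07]), 13.975)
9 (array([-28.2,  10.4,  67.5]), 19.01, array([-2.5,  0.5,  1.4]), array([-0.39,  0.09, -0.02]), 14.225)
12 (array([-27.2,  10.7,  71.2]), 20.03, array([ 0.3,  0.6, -1.5]), array([-0.57,  0.03,  0.02]), 14.475)
16 (array([-26.3,  10. ,  76.7]), 20.0, array([ 0.1, -0. , -2. ]), array([-0.52,  0.07, -0.03]), 14.7917)
20 (array([-25.2,  10. ,  81.3]), 20.0, array([ 0. ,  0.6, -0.8]), array([-0.53,  0.08, -0.01]), 15.1)
25 (array([-23.3,  10. ,  87. ]), 18.98, array([-0.7,  0.5, -1.4]), array([-0.55,  0.06,  0.02]), 15.5333)
30 (array([-20.8,  10. ,  92.3]), 17.99, array([-0.2,  0.2, -1.6]), array([-0.52,  0.04,  0.08]), 15.9667)
```

View pics/l2.png

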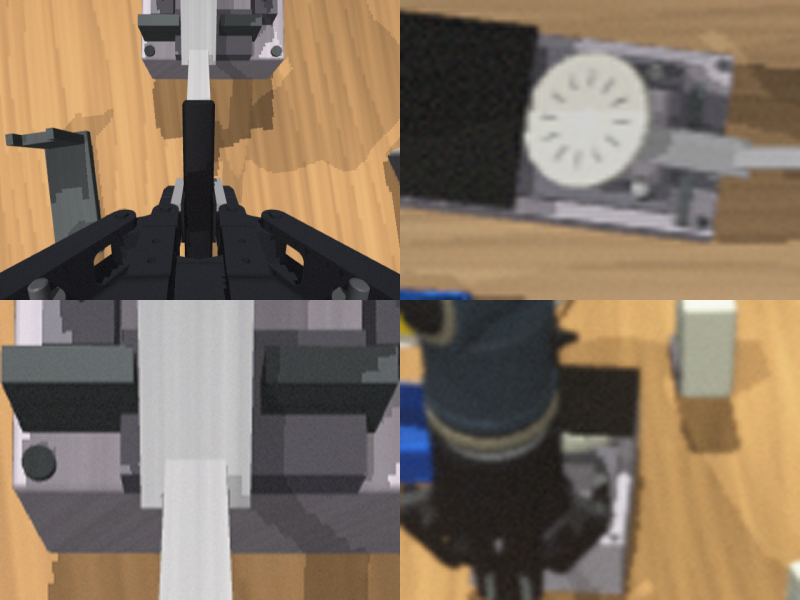

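```bash
python3 - <<'E'
from h import *
for th,ph in [(36,15),(43,12),(50,8),(57,4),(64,0),(70,-3)]:
    p,R=arc(th,ph);move_l(p,R,feed=.04);print(th,tip_now())
E
python3 look.py l3
```

```text
36 (array([-17.3,  10.2,  98.4]), 15.0, array([-0.6, -0.2, -1.9]), array([-0.45,  0.1 ,  0.01]), 16.6333)
43 (array([-12.6,  10.2, 104.8]), 12.0, array([-1.1, -0.6, -1. ]), array([-0.36,  0.09,  0.03]), 17.175)
50 (array([ -7.1,  10.3, 110.5]), 8.0, array([-0.3,  0.1, -1.5]), array([-0.3 ,  0.1 ,  0.05]), 17.7833)
57 (array([ -0.8,  10.3, 115.6]), 4.0, array([-0.6, -0.4, -0.1]), array([-0.19,  0.05,  0.01]), 18.3833)
64 (array([  6.2,  10.3, 119.8]), 0.0, array([-0.5, -0.2, -0.8]), array([-0.08,  0.05,  0.02]), 18.975)
70 (array([ 12.6,  10.2, 122.7]), -3.0, array([-0.1, -0.4, -0.5]), array([-0.01, -0.  ,  0.02]), 19.475)
```

View pics/l3.png

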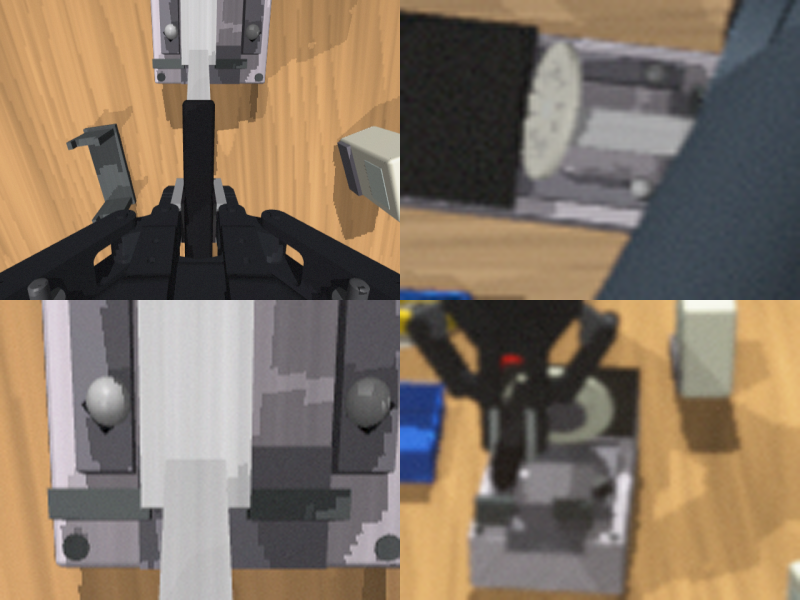

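```bash
python3 - <<'E'
from h import *
for th,ph in [(77,-6),(84,-9),(90,-12),(96,-14),(102,-15),(108,-15),(114,-15)]:
    p,R=arc(th,ph);move_l(p,R,feed=.06);print(th,tip_now())
sleep(.3)
E
python3 look.py l4
```

```text
77 (array([ 20.9,  10.2, 125.2]), -5.98, array([-0.5, -1.1, -0.7]), array([ 0.05,  0.03, -0.03]), 20.025)
84 (array([ 28.7,  10.3, 126.5]), -8.99, array([-0.4, -0.4, -1.1]), array([ 0.11,  0.02, -0.02]), 20.4167)
90 (array([ 35.8,  10.3, 126.9]), -11.98, array([-1.3,  0.3,  0.4]), array([ 0.22, -0.05,  0.03]), 20.7917)
96 (array([ 43.2,  10.2, 126.5]), -13.98, array([-0. , -0.1, -0.3]), array([ 0.24, -0.02, -0.06]), 21.125)
102 (array([ 50.7,  10.2, 125.4]), -14.99, array([-0.1, -0.1, -0.9]), array([ 0.26, -0.04,  0.02]), 21.4167)
108 (array([ 58. ,  10.3, 123.5]), -14.99, array([-0.5, -0.4, -0.6]), array([ 0.28, -0.07, -0.03]), 21.6917)
114 (array([ 65. ,  10.3, 120.8]), -15.0, array([-0.4,  0.3, -1.5]), array([ 0.28, -0.06, -0.01]), 21.9667)
```

View pics/l4.png

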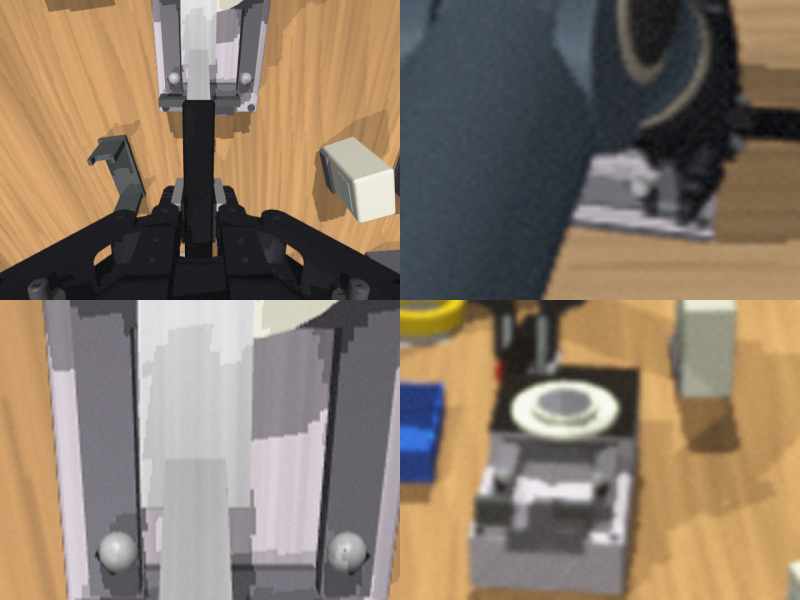

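```bash
python3 - <<'E'
from h import *
p,R=tcp_for([.03,.0101,.16],np.radians(-8));move_l(p,R,feed=.15)
p,R=tcp_for([-.11,.0101,.16],0);move_l(p,R,feed=.2)
z=np.load("grasp.npz");RS=frame(SPA);g=SP0+RS@z["t"]
movep(g+[0,0,.09],RS@z["R"])
s=sense();print(s["time_s"],s["position"]-g)
p,d=camera("wrist");save("w5",p)
q,_=camera("top");save("t5",q[190:320,220:420].repeat(4,0).repeat(4,1))
E
```

```text
24.4417 [0.00097328 0.00135477 0.09042357]
```

View pics/w5.png

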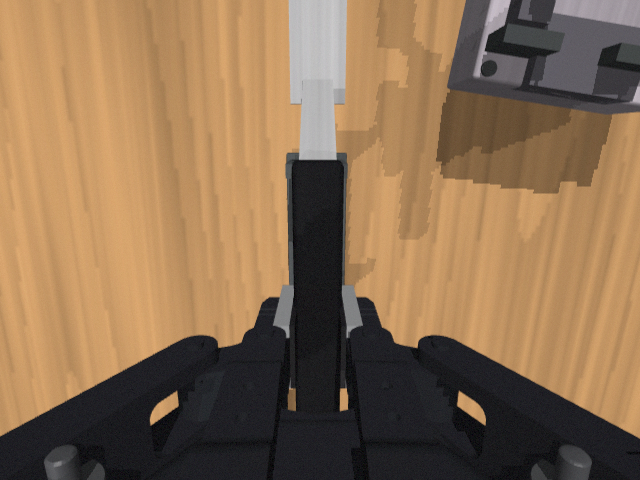

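View pics/t5.png

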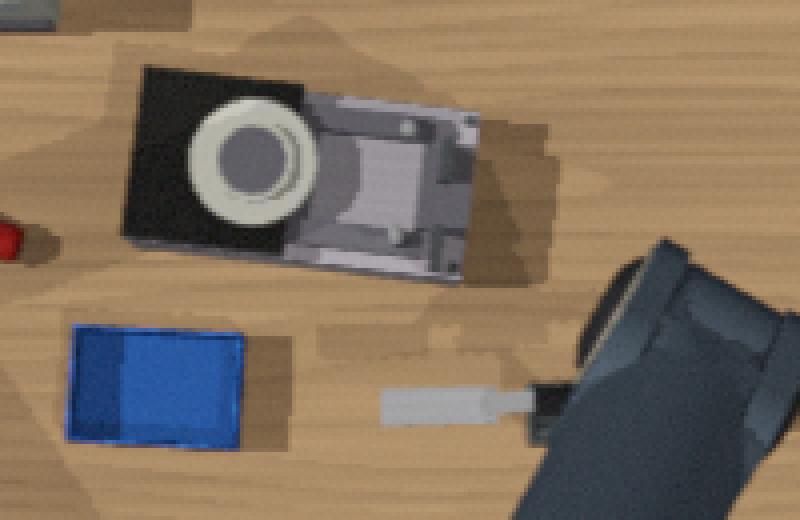

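```bash
python3 - <<'E'
from h import *
c=at_z("top",220+253/4,190+160/4,.072);print("cover fixture",frame(FA).T@(c-O))
z=np.load("grasp.npz");RS=frame(SPA);g=SP0+RS@z["t"];RR=RS@z["R"]
move_l(g+[0,0,.015],RR,feed=.12);print(sense()["position"]-g)
print(move_l(g+[0,0,-.001],RR,feed=.02,until_force=3));s=sense();print(s["position"]-g,s["wrist_force"])
command_gripper(.085);sleep(.2)
move_l(g+[0,0,.15],RR,feed=.12)
movep([.45,-.28,.30],RR)
s=sense();print(s["time_s"],s["wrist_force"],s["finger_gap"])
q,d=camera("top");save("t6",q[190:320,220:420].repeat(4,0).repeat(4,1));np.save("pics/t6.npy",d)
q,_=camera("side");save("s6",cv2.resize(q[150:400,180:430],(600,600),interpolation=cv2.INTER_CUBIC))
E
```

```text
cover fixture [ 0.06576934 -0.00126584  0.072     ]
[ 0.00044727 -0.00049365  0.01532753]
True
[-1.41467744e-04  9.91658991e-05  6.72088366e-06] [-1.40093794  0.39630185  6.07303535]
29.0167 [ 1.25619931  0.27751909 -0.77990249] 0.08494245993038285
```

View pics/t6.png

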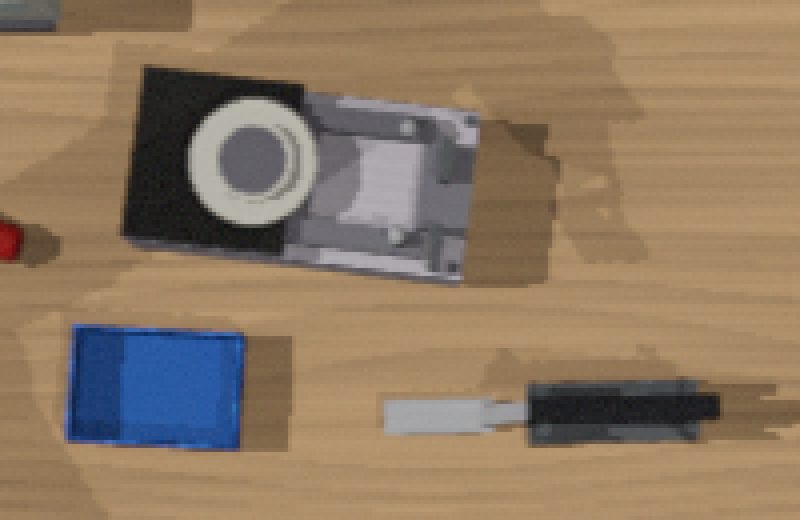

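View pics/s6.png

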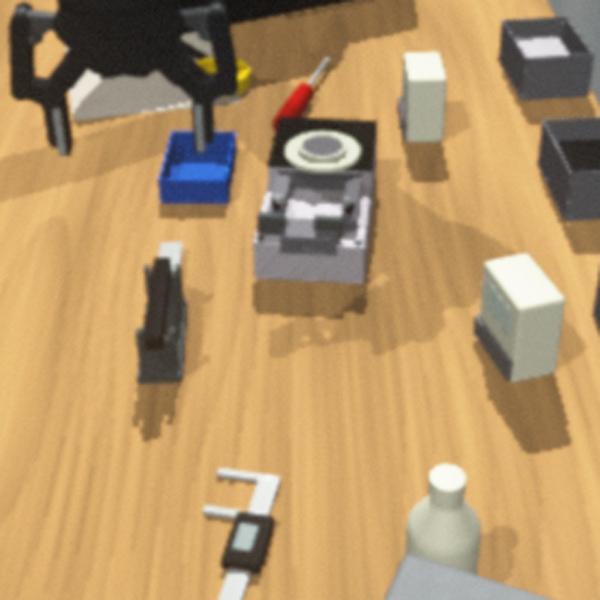

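```bash
python3 - <<'E'
from h import *
d=np.load("pics/t6.npy")
for x,y in [(200,160),(308,165),(255,107),(253,215),(253,160),(200,90)]:
    u,v=220+x//4,190+y//4; print(x,y,at_d("top",u,v,float(np.median(d[v-1:v+2,u-1:u+2]))).round(4))
finish_job()
E
```

```text
200 160 [0.5894 0.1199 0.0709]
308 165 [0.5865 0.0518 0.0711]
255 107 [0.6251 0.0874 0.071 ]
253 215 [0.5565 0.0871 0.0686]
253 160 [0.5885 0.0868 0.0756]
200 90 [0.6367 0.1211 0.0655]
the job is handed in; nothing more can be done
```

The cover is off the housing and lies on the black pad with its boss up, and the spatula is back in its rest. I handed the job in at about 29 s of the 72 s allowed; `finish_job()` reports no verdict, so the checks below are my own.

**What I did:** I found the notch in the wrist picture, about 10 mm to the +y side of the plate's middle, and felt the lip at about 51 mm. With the blade on the lip's outer edge, I levered the catches free at wrist forces of about 5 N. I then swung the cover up on the blade tip and pushed it past upright so it fell onto the pad. The spatula went back to the position I had measured before the grasp.

**Last checks:**
- **Cover:** its centre is about 27 mm from the pad's centre (limit 50 mm), so its edge overhangs the pad's front by about 15 mm. The rim's depth readings were 69–71 mm all round, about level within the depth noise, with the boss at about 76 mm (expected 77 mm).
- **Spatula:** its blade tip is at the same place in the top picture as at the start, with the handle in both posts.
- **Bystanders:** those in view in the side picture look undisturbed. I did not measure any of them, and the tape is partly hidden by the gripper.
- **Robot:** it stands clear and touches nothing.

No check failed. The depth camera read the lip at 52.6 mm against the 51 mm I felt, which is within the 2 mm calibration.

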